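# Tuck the register strip under the hold-down leaf and hold it flat

### The arm

A 6-joint arm with a two-finger parallel gripper is mounted at the origin on the work surface. World frame = base frame: x ahead of the robot, y to its left, z up, the work surface at z = 0. Lengths are in mm, angles in rad, forces in N, time in s.
With the tool pointing down it reaches from about 350 to 775 mm from the base axis. Payload 7.3 kg.
Tool frame: the origin (TCP) lies on the centre line of the jaws, within the pads' length; the fingertips stand 22 mm ahead of it and the grasp point (between the pads) lies 3 mm ahead of it; z points along the fingers, y is the direction in which the jaws open and shut (so a half turn about z gives the same grasp; the last joint's range is limited). The gripper opens to 92 mm and grips with 3 to 60 N. Pads are 19 mm wide; open, the fingers measure 130 mm over their backs; the gripper's body (75 mm by 190 mm) begins 47 mm behind the grasp point.
Start: joints at [1.096, 0.342, 1.524, -0, 1.275, -0.146], TCP at [169.513, 496.901, 221.941] pointing down, gripper open.
Joint ranges: [-2.53, 2.53], [-0.77, 2.02], [0.04, 2.7], [-1, 4.14], [0.28, 2.66], [-3.11, 3.11]. Speed limits (rad/s): [2.57, 2.57, 3.14, 3.14, 3.14, 3.14].

### API

Orientations are given as [roll, pitch, yaw] about the fixed x, y, z axes, in that order (R = Rz(yaw) Ry(pitch) Rx(roll)).
In Python, from plant import bot gives the robot as it stands.
- The arm moves only by the tool play_rows, never from a script. Its argument "moves" is one flat list of numbers, 5 for each row, row after row: the closure in counts, from 0 (fully open) to 255 (shut), then the shift along the tool's x, y, z in mm, then the turn about the tool's z in degrees. A call has 1 to 8 rows; each row is the pose to reach, as a shift and turn from the pose commanded when the call began, along the tool's axes at that moment; what a row does not reach only later rows make up. A row lasts 1/12 s, in which the tool goes at most 41.7 mm and 7.16 degrees, less where a joint would pass 70% of its speed; a pose out of reach is approached as far as the arm can. A call with a gripper value outside its range is refused whole. The fingers move at their own pace and stop on an object; the grip force is fixed at half the most. Time passes only in rows, so rows that repeat a pose let the fingers close. It gives the time, the measured TCP pose, the force and the opening at its end, in the units of the state.
- bot.get_obs(): the state, without advancing time (a new reading comes with each control period).
- bot.capture(name): name is "scene" or "top"; returns a dict with "color" (384x512x3 uint8, red, green, blue), "fx", "fy", "cx", "cy" (pixels), "world_to_cam" (4x4, takes a point from world to camera coordinates). Camera axes: x right, y down, z forward; pixel columns grow to the right and rows downward; lengths in mm; the calibration is good to about 2 mm. A picture is of the moment at which its call begins. There is no depth.
- bot.close_job(): hands the job in, once; it reports no verdict.
The state is a dict: "time": time; "joint_positions": joint angles; "dq": joint speeds; "tau": joint torques, N m; "tool_pos": TCP position; "tcp_rot": TCP orientation; "contact_force": force on the tool from outside, world axes, zero at the start; "moment": the same for the moment, N m; "grip_width": finger opening in mm.
Only numpy, scipy, OpenCV 4.12 (cv2) and the standard library are available. Lean on these libraries where they do the work, as an engineer would, in place of code of your own. Each camera call takes 0.05 s, during which the arm holds its last target.

### The job

Take the aluminium register strip by its wooden batten and tuck its thin edge under the hinged steel leaf on the plywood register board, pushing it squarely and fully home against the stop under the leaf, with the whole length of the edge under the leaf and without lifting the leaf. Finish while still holding the strip pressed firmly flat on the board (do not let go: it is about to be taped down), and leave the other things on the bench where they are.

Things in the scene. Friction and masses are not known exactly. Their poses are not given: they have to be found in the camera images.
- strip: Register strip, about 0.2 kg, lying flat: aluminium sheet 4 mm thick, 90 mm deep (x), 170 mm long (y); a wooden batten 10 mm thick stands along one long side, its top 40 mm above the underside; two pins 5 mm high at x 25, y +-60 mm. Origin: on the underside below the batten's middle; x points from the batten (x -5 to 5 mm) to the thin edge (x = 85 mm); z up.
- grip (a point): Point in the batten at mid-length, on its mid plane, 30 mm above the strip's underside (10 mm below the batten's top).
- corner_l (a point): Corner of the strip's thin edge at its +y end, on the underside (strip frame 85, 85, 0 mm).
- corner_r (a point): Corner of the strip's thin edge at its -y end, on the underside (strip frame 85, -85, 0 mm).
- board: Plywood register board, fixed to the bench, 260 x 260 mm, 12 mm thick. Origin: centre of its underside; its top is at z = 12 mm. Its x axis points from the open side (nearest the robot) to the clamp; its yaw varies within 0.35 rad.
- clamp: Dark steel stop block on the board, 220 mm long (y), 8 mm high; carries the leaf. Origin: at board top height, middle of the upright stop face, which looks to clamp -x, the board's open side; axes parallel to the board's; at board x = 80 mm, y = 0. The strip is home when its thin edge touches this face: strip x axis along clamp x, strip origin at clamp x = -85 mm.
- leaf_edge (a point): Middle of the leaf's free edge, on its underside: clamp x = -40 mm, 8 mm above the board when down. The leaf is a steel plate 3 mm thick, 82 mm deep, 220 mm long (y), lying on the stop block and overhanging it by 40 mm towards the open side: between leaf and board is a slot 8 mm high, 40 mm deep, open at the front and ends.
- leaf (a joint): Hinge of the leaf along the far side of the stop block, 0 = lying down, growing as the free edge lifts (0.08 rad is about 6 mm at the edge). It lies down by its own weight only, 0.3 kg.
- tin: Bystander, leave alone: small dark ink tin, 34 mm across, 28 mm high, standing on a near corner of the board.
- block: Bystander, leave alone: dark wooden block 30 x 70 x 22 mm lying beyond the strip's thin edge.
- brayer: Bystander, leave alone: ink roller with a wooden handle, 190 mm long, 44 mm high.
- jar: Bystander, leave alone: glass jar, 70 mm across, 85 mm high, at the back.
- inkcan: Bystander, leave alone: steel can, 80 mm across, 50 mm high, straight in front of the robot.
- knife: Bystander, leave alone: ink knife, 250 mm long, 14 mm high, lying on the table.
There are look-alikes about, which are no part of the job. Leave any orange or red look-alike of the strip alone.

How it is judged (in metres and radians):
On the way:
1. the whole thin edge is at least 15 mm under the leaf, on the board, the leaf lying down (x of corner_l in the frame of clamp between -0.025 and 0.004 m and y of corner_l in the frame of clamp between -0.112 and 0.112 m and z of corner_l in the frame of clamp between -0.003 and 0.004 m and x of corner_r in the frame of clamp between -0.025 and 0.004 m and y of corner_r in the frame of clamp between -0.112 and 0.112 m and z of corner_r in the frame of clamp between -0.003 and 0.004 m and value of joint leaf below 0.04 rad), for 0.1 s.
At the end, for the whole second after the job is handed in: Robot still holding: strip and board pressed together with over 5 N, robot touching the strip, strip flat (2 degrees, edge within 4 mm of the board) and still, both thin-edge corners within 7 mm of the stop and within the leaf's length, leaf down (under 0.03 rad) (x of corner_l in the frame of clamp between -0.007 and 0.004 m and y of corner_l in the frame of clamp between -0.112 and 0.112 m and z of corner_l in the frame of clamp between -0.003 and 0.004 m and x of corner_r in the frame of clamp between -0.007 and 0.004 m and y of corner_r in the frame of clamp between -0.112 and 0.112 m and z of corner_r in the frame of clamp between -0.003 and 0.004 m and value of joint leaf below 0.03 rad and angle between strip's own z axis and vertical below 0.035 rad and contact force between strip and board above 5 N and contact force between any of the fingers, the arm and strip above 1 N and linear speed of strip below 0.02 m/s); the arm keeps its last pose, push and grip.
It fails at once if the leaf was lifted (more than about 6 mm at its free edge) (value of joint leaf above 0.08 rad).
It fails at once if another thing on the bench was shifted by more than 30 mm (distance of any of tin, block, brayer, jar, inkcan, knife from where it was at the start of the episode above 0.03 m).
It also fails if it takes over 38 s, if anything falls off the work surface, if the arm or the gripper's body presses on something with over 40 N, if the wrist force passes 120 N, or if a joint passes its speed limit or range.

## Working session

There is one attempt and no reset: what is moved stays moved. The work goes in short steps, Python scripts to look and compute and a tool call to move; the robot and the scene stay as the last step left them, time stands still between calls to the robot, and variables do not carry over. Pictures are saved under pics/ and viewed, and the job is handed in when it is done.

Besides the shell and the picture viewer there is one more tool, called by a JSON object that holds its "name" and its "arguments". play_rows: Moves the arm, as the interface text tells. Its arguments: {"type":"object","properties":{"moves":{"type":"array","items":{"type":"number"}}},"required":["moves"]}

```bash
ls; mkdir -p pics; python3 - <<'E'
from plant import bot
import cv2,pickle
print(bot.get_obs())
for n in("scene","top"):
    c=bot.capture(n); cv2.imwrite(f"pics/{n}0.png",c["color"][:,:,::-1]); pickle.dump(c,open(f"{n}0.pkl","wb"))
    print(n,c["fx"],c["cx"],c["cy"],c["world_to_cam"].round(3).tolist() if hasattr(c["world_to_cam"],"round") else c["world_to_cam"])
E
```

```text
pics
{'time': 0.0, 'joint_positions': array([ 1.09600006e+00,  3.42725179e-01,  1.52499886e+00, -1.12690150e-05,
        1.27539177e+00, -1.46013495e-01]), 'dq': array([-0.0004149 , -0.00061142,  0.00090014, -0.00031262,  0.00106556,
        0.00013768]), 'tau': array([ 1.36803224e-03, -4.31254506e+01, -2.44218206e+01,  7.18939933e-02,
        5.60230238e-02, -1.35536793e-04]), 'tool_pos': array([169.31990132, 496.51896383, 221.25002641]), 'tcp_rot': array([-3.14008413e+00, -2.10951106e-04,  2.81281301e+00]), 'contact_force': array([-0.63124032, -0.03287226, -0.33854427]), 'moment': array([-0.01003135,  0.02003691,  0.00968442]), 'grip_width': 91.88846691169697}
scene 359.15976464084486 257.4025013881451 192.16358360759412 [[-0.598, 0.802, 0.01, 310.693], [0.521, 0.398, -0.755, -246.328], [-0.609, -0.446, -0.656, 1674.253], [0.0, 0.0, 0.0, 1.0]]
top 346.853135257753 255.78603806126384 192.46703548338954 [[-0.01, -1.0, -0.029, 8.316], [-0.986, 0.015, -0.164, 536.091], [0.165, 0.027, -0.986, 1032.554], [0.0, 0.0, 0.0, 1.0]]
```

View pics/scene0.png

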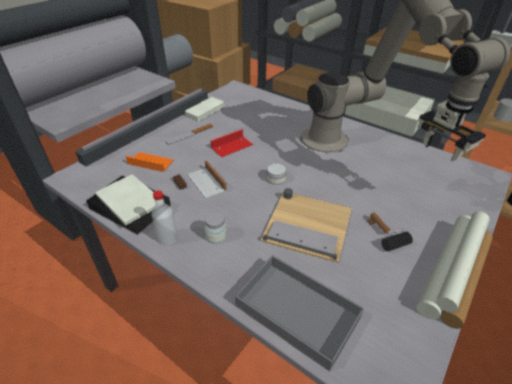

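View pics/top0.png

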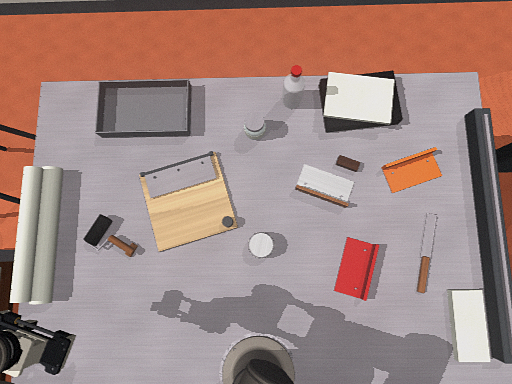

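The three strip-like things in the top view are the silver sheet with a wooden batten at (325,187), a red one at (356,268) and an orange one at (412,170). The silver one fits the description: aluminium with a wooden batten, and the dark block beyond its thin edge at (348,162). The board is at (190,200), with the leaf at the top of it near (182,175) and the tin at (228,222). I'll enlarge both.

```bash
python3 - <<'E'
import cv2
i=cv2.imread("pics/top0.png")
cv2.imwrite("pics/c1.png",cv2.resize(i[150:220,280:380],None,fx=8,fy=8,interpolation=cv2.INTER_CUBIC))
cv2.imwrite("pics/c2.png",cv2.resize(i[145:255,130:250],None,fx=5,fy=5,interpolation=cv2.INTER_CUBIC))
E
```

```text
(no output)
```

View pics/c1.png

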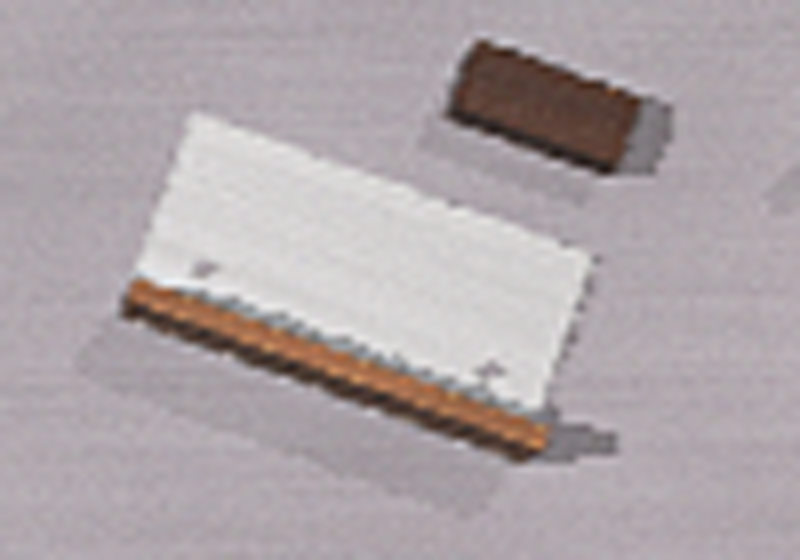

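View pics/c2.png

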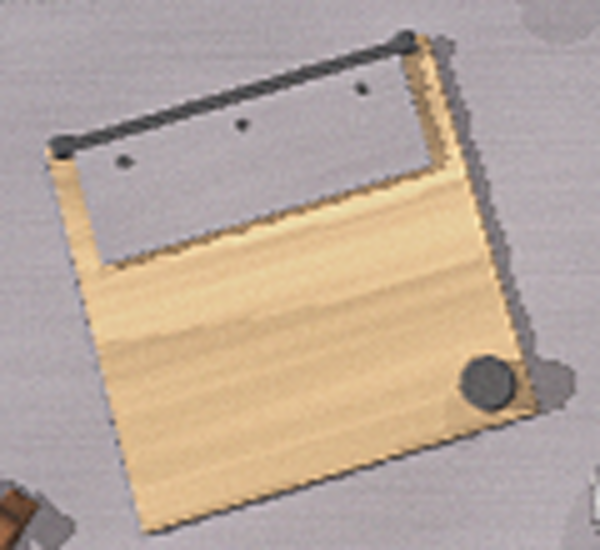

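The crop confirms the strip: a light aluminium sheet with two pins beside a wooden batten, and its thin edge toward the block. In crop c1 the thin-edge corners are at (193,115) and (597,257). In crop c2 the board corners are (145,533), (538,410), (48,150) and (430,38), and the leaf's free edge runs from (103,268) to (447,168). Next I'll fit the poses.

```bash
cat > h.py <<'E'
import numpy as np,pickle,cv2
from scipy.optimize import least_squares
def proj(c,P):
    P=np.atleast_2d(P);W=c["world_to_cam"];q=P@W[:3,:3].T+W[:3,3]
    return np.c_[c["fx"]*q[:,0]/q[:,2]+c["cx"],c["fy"]*q[:,1]/q[:,2]+c["cy"]]
def crop(uv,x0,y0,s): return (np.array(uv)+.5)/s-.5+[x0,y0]
def place(p,L):
    L=np.array(L,float);c,s=np.cos(p[2]),np.sin(p[2])
    return np.c_[p[0]+c*L[:,0]-s*L[:,1],p[1]+s*L[:,0]+c*L[:,1],L[:,2]]
def fit(obs,p0):
    # obs: list of (cam,local pts,px)
    f=lambda p:np.concatenate([(proj(c,place(p,L))-uv).ravel() for c,L,uv in obs])
    r=least_squares(f,p0,loss="soft_l1");return r.x,f(r.x).reshape(-1,2)
E
python3 - <<'E'
from h import *
t=pickle.load(open("top0.pkl","rb"))
s=[(85,85,4),(85,-85,4),(5,85,40),(5,-85,40),(-5,-85,40)]
uv=crop([(193,115),(597,257),(140,282),(551,425),(545,447)],280,150,8)
p,r=fit([(t,s,uv)],[500,-200,-.3]);print("strip",p.round(3));print(r.round(2).tolist())
b=[(-130,130,12),(-130,-130,12),(130,130,12),(130,-130,12),(40,110,23),(40,-110,23)]
uv=crop([(145,531),(538,409),(48,150),(430,38),(103,266),(447,168)],130,145,5)
p,r=fit([(t,b,uv)],[500,200,.2]);print("board",p.round(3));print(r.round(2).tolist())
# tin
E
```

```text
strip [ 5.25338e+02 -2.03651e+02 -3.63000e-01]
[[-0.0, -0.08], [-0.27, -0.42], [-0.48, -0.32], [0.49, 0.26], [0.24, 0.54]]
board [5.19606e+02 2.21046e+02 2.82000e-01]
[[-0.15, 0.66], [0.66, 0.99], [0.03, -0.57], [0.11, -0.98], [0.38, 0.05], [-2.22, -0.2]]
```

```bash
cat > ov.py <<'E'
from h import *
def overlay(img,c,items,x0,y0,w,h,s,fn):
    im=cv2.resize(img[y0:y0+h,x0:x0+w],None,fx=s,fy=s,interpolation=cv2.INTER_CUBIC)
    for p,L,col in items:
        uv=(proj(c,place(p,L))-[x0,y0]+.5)*s-.5
        cv2.polylines(im,[uv.round().astype(int)],True,col,1)
    cv2.imwrite(fn,im)
SH=[(85,85,4),(85,-85,4),(5,-85,4),(5,85,4)];BA=[(5,85,40),(5,-85,40),(-5,-85,40),(-5,85,40)]
BT=[(-130,130,12),(-130,-130,12),(130,-130,12),(130,130,12)];LF=[(40,110,23),(40,-110,23),(122,-110,23),(122,110,23)]
E
python3 - <<'E'
from ov import *
t=pickle.load(open("top0.pkl","rb"));s=pickle.load(open("scene0.pkl","rb"))
S=[525.3,-203.7,-.363];B=[519.6,221,.282]
T,C=cv2.imread("pics/top0.png"),cv2.imread("pics/scene0.png")
it=[(S,SH,(0,0,255)),(S,BA,(255,0,0)),(B,BT,(0,0,255)),(B,LF,(255,0,0))]
overlay(T,t,it,130,140,120,115,5,"pics/o1.png")
overlay(C,s,it,250,180,115,90,6,"pics/o2.png")
overlay(C,s,it,160,145,90,65,8,"pics/o3.png")
E
```

```text
(no output)
```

View pics/o1.png

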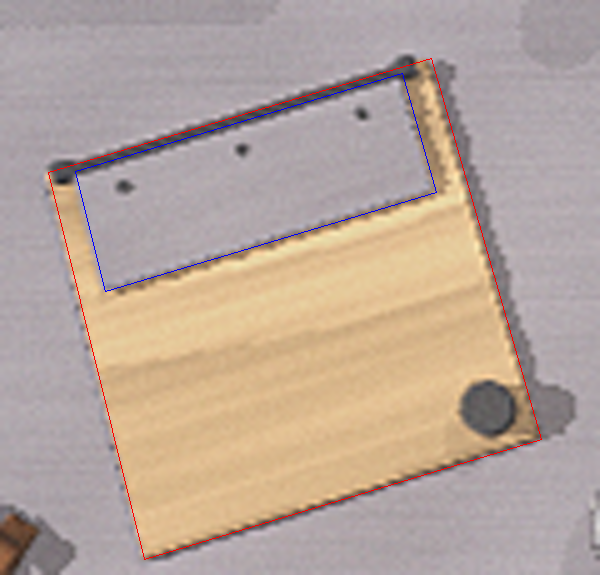

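View pics/o2.png

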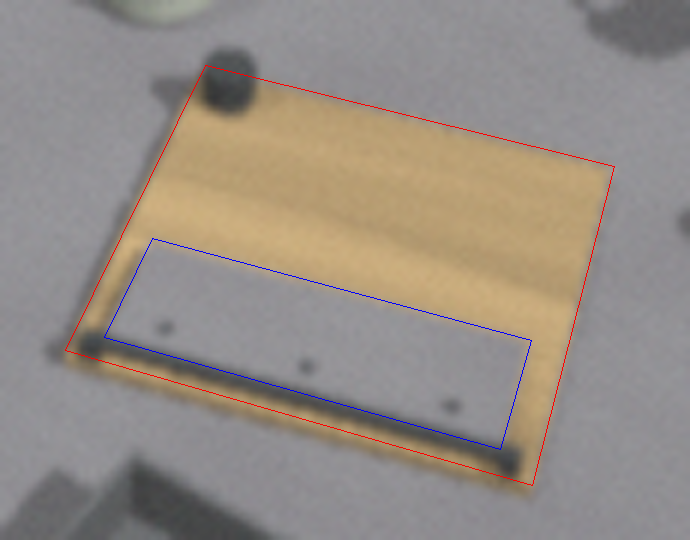

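View pics/o3.png

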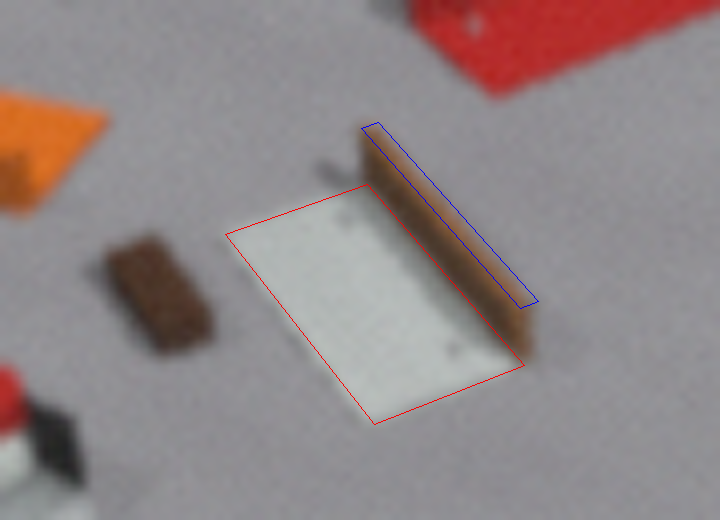

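```bash
cat > d.py <<'E'
import sys,numpy as np
from plant import bot
from scipy.spatial.transform import Rotation as R
x,y,z,yaw=map(float,sys.argv[1:5])
o=bot.get_obs();r=R.from_euler("xyz",o["tcp_rot"])
d=r.inv().apply(np.array([x,y,z])-o["tool_pos"])
w=(yaw-o["tcp_rot"][2]+np.pi)%(2*np.pi)-np.pi
print("t",round(o["time"],2),"pos",o["tool_pos"].round(1),"rot",o["tcp_rot"].round(3),"F",o["contact_force"].round(1),"M",o["moment"].round(2),"w",round(o["grip_width"],1))
print("shift",d.round(1),"turn",round(-np.degrees(w),2),"q",o["joint_positions"].round(2))
E
python3 d.py 525.3 -203.7 150 1.208
```

```text
t 0.1 pos [169.3 496.6 221.3] rot [-3.14  -0.     2.813] F [-0.7 -0.9  0.2] M [-0.02 -0.04 -0.04] w 91.6
shift [-563.  -547.7   71.9] turn 91.95 q [ 1.1   0.34  1.52  0.    1.28 -0.15]
```

{"name": "play_rows", "arguments": {"moves": [0,-28,-27,0,4.6,0,-56,-54,0,9.2,0,-84,-82,0,13.8,0,-112,-109,0,18.4,0,-140,-137,0,23,0,-168,-164,0,27.6,0,-196,-191,0,32.2,0,-224,-218,0,36.8]}}

```text
time: 0.77
tool_pos: [311.3, 216.5, 221.8]
tcp_rot: [3.142, -0.0, 2.167]
contact_force: [0.8, 0.4, -0.2]
grip_width: 91.7
```

```bash
python3 d.py 525.3 -203.7 150 1.208
```

```text
t 0.77 pos [311.3 216.5 221.8] rot [ 3.142 -0.     2.167] F [ 0.8  0.4 -0.2] M [-0.02 -0.02  0.  ] w 91.7
shift [-467.9  -58.8   71.8] turn 54.95 q [ 0.4   0.07  1.88  0.    1.19 -0.19]
```

{"name": "play_rows", "arguments": {"moves": [0,-33,-4,3,4,0,-67,-8,6,8,0,-100,-12,9,12,0,-134,-17,12,16,0,-168,-21,15,20,0,-202,-25,18,24,0,-236,-30,20,28,0,-270,-34,20,32]}}

```text
time: 1.43
tool_pos: [435.4, -25.5, 201.3]
tcp_rot: [-3.14, -0.0, 1.608]
contact_force: [-0.3, 1.0, -0.1]
grip_width: 91.8
```

```bash
python3 d.py 525.3 -203.7 150 1.208
```

```text
t 1.43 pos [435.4 -25.5 201.3] rot [-3.14  -0.     1.608] F [-0.3  1.  -0.1] M [-0.12  0.02 -0.  ] w 91.8
shift [-181.4   83.3   51.1] turn 22.93 q [-0.23  0.2   1.78  0.    1.16 -0.27]
```

{"name": "play_rows", "arguments": {"moves": [0,-30,14,9,4,0,-60,28,17,8,0,-90,42,26,12,0,-120,55,34,16,0,-150,69,43,20,0,-181,83,51,23,0,-181,83,51,23,0,-181,83,51,23]}}

```text
time: 2.1
tool_pos: [525.4, -202.3, 149.3]
tcp_rot: [-3.139, -0.001, 1.209]
contact_force: [-0.9, 0.4, 0.6]
grip_width: 91.4
```

```bash
python3 d.py 525.3 -203.7 34 1.208; python3 - <<'E'
from ov import *
from plant import bot
S=[525.3,-203.7,-.363]
for n,b in (("scene",(160,145,90,65,8)),("top",(280,140,100,75,8))):
    c=bot.capture(n);im=c["color"][:,:,::-1].copy();overlay(im,c,[(S,SH,(0,0,255)),(S,BA,(255,0,0))],*b,f"pics/a_{n}.png")
E
```

```text
t 2.1 pos [ 525.4 -202.3  149.3] rot [-3.139e+00 -1.000e-03  1.209e+00] F [-0.9  0.4  0.6] M [-0.1   0.11  0.04] w 91.4
shift [ -1.4   0.7 115.3] turn 0.04 q [-0.5   0.48  1.52  0.    1.14 -0.14]
```

View pics/a_scene.png

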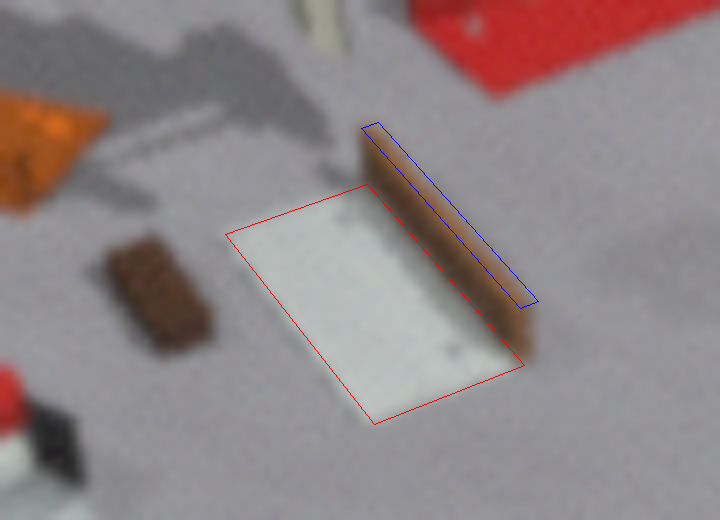

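```bash
python3 - <<'E'
from h import *
from plant import bot
c=bot.capture("scene");print(proj(c,[[525,-202,127],[525,-202,0]]))
cv2.imwrite("pics/s1.png",cv2.resize(c["color"][60:240,100:340,::-1],None,fx=3,fy=3))
E
```

```text
[[214.18849604 152.90452048]
 [216.37091323 178.99778391]]
```

View pics/s1.png

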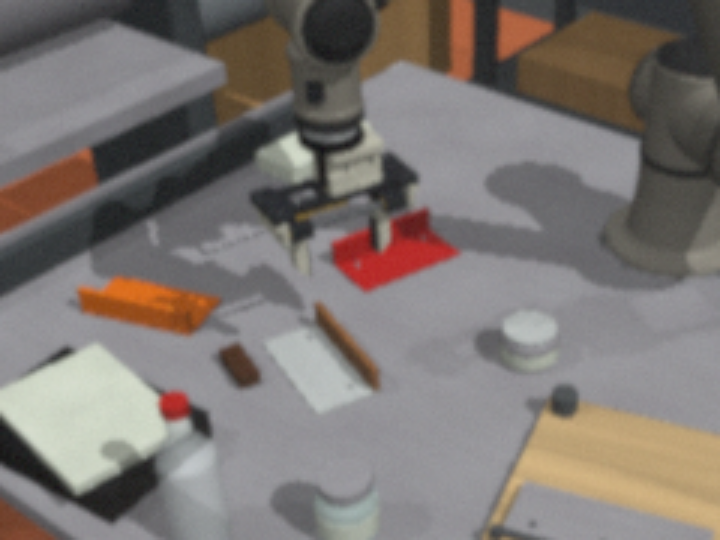

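```bash
python3 - <<'E'
from h import *
from plant import bot
o=bot.get_obs();print(o["tool_pos"].round(1),o["tcp_rot"].round(3))
yw=o["tcp_rot"][2];ty=np.array([np.sin(yw),-np.cos(yw),0]);tx=np.array([np.cos(yw),np.sin(yw),0])
P=[];
for s in(46,65):
  for g in(1,-1): P.append(o["tool_pos"]+ty*s*g+[0,0,-22])
for n,b in (("scene",(180,100,70,60,9)),("top",(270,130,110,90,7))):
    c=bot.capture(n);x0,y0,w,h,s=b
    im=cv2.resize(c["color"][y0:y0+h,x0:x0+w,::-1],None,fx=s,fy=s,interpolation=cv2.INTER_CUBIC)
    for u in proj(c,P): cv2.circle(im,tuple(int(v) for v in (u-[x0,y0]+.5)*s),3,(0,255,0),-1)
    for u in proj(c,[o["tool_pos"]+[0,0,-22]]): cv2.circle(im,tuple(int(v) for v in (u-[x0,y0]+.5)*s),3,(255,0,255),-1)
    cv2.imwrite(f"pics/f_{n}.png",im)
E
```

```text
[ 525.4 -200.3  151. ] [-3.141 -0.     1.212]
```

View pics/f_scene.png

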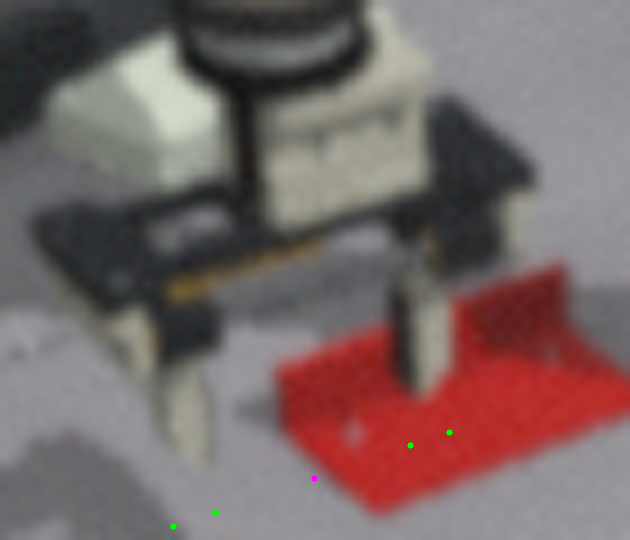

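View pics/f_top.png

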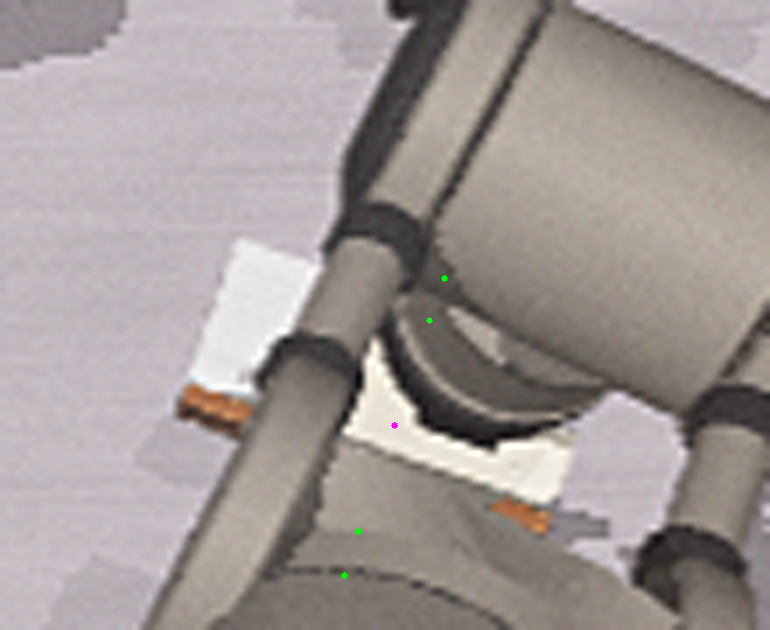

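```bash
python3 - <<'E'
from h import *
p=np.array([169.5,496.9,221.9]);yw=2.813;ty=np.array([np.sin(yw),-np.cos(yw),0])
P=[p+ty*s+[0,0,-22] for s in(46,65,-46,-65,0)]
for n,b in (("scene",(400,90,110,90,7)),("top",(0,290,110,94,7))):
    c=pickle.load(open(n+"0.pkl","rb"));x0,y0,w,h,s=b
    im=cv2.resize(c["color"][y0:y0+h,x0:x0+w,::-1],None,fx=s,fy=s,interpolation=cv2.INTER_CUBIC)
    for u in proj(c,P): cv2.circle(im,tuple(int(v) for v in (u-[x0,y0]+.5)*s),3,(0,255,0),-1)
    cv2.imwrite(f"pics/g_{n}.png",im)
E
```

```text
(no output)
```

View pics/g_scene.png

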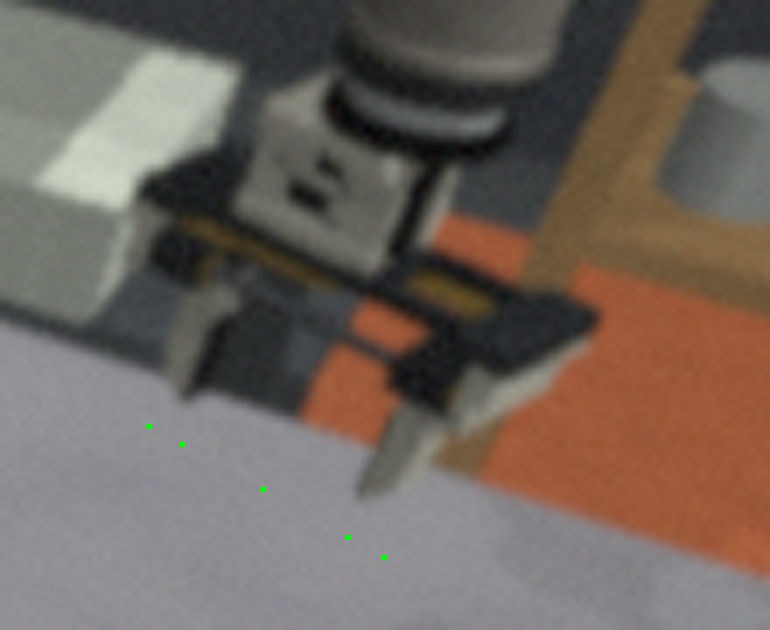

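View pics/g_top.png

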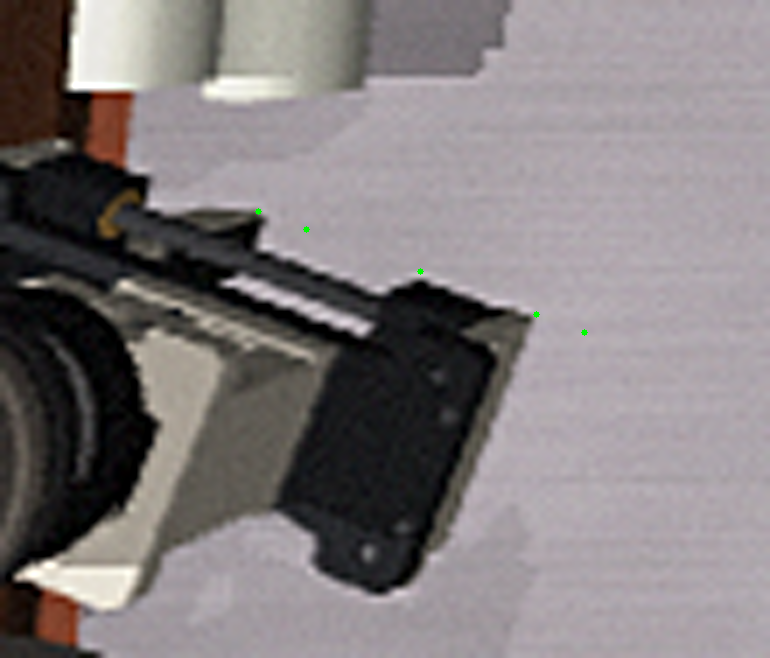

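```bash
python3 - <<'E'
from h import *
p=np.array([169.5,496.9,221.9])
s=pickle.load(open("scene0.pkl","rb"));t=pickle.load(open("top0.pkl","rb"))
R=np.array([[np.cos(2.813),np.sin(2.813),0],[np.sin(2.813),-np.cos(2.813),0],[0,0,-1]]).T
for a,b in (((365,495),(533,318)),((183,398),(258,222))):
    ua=crop(a,400,90,7);ub=crop(b,0,290,7)
    r=least_squares(lambda x:np.r_[proj(s,x)[0]-ua,proj(t,x)[0]-ub],p)
    print(r.x.round(1),(R.T@(r.x-p)).round(1),r.fun.round(2))
E
```

```text
[134.3 502.1 157.6] [35.  -6.5 64.3] [-14.21   4.81  -9.71   3.82]
[210.  483.7 285.9] [-42.6   0.6 -64. ] [12.58 -4.54  8.37 -3.18]
```

```bash
python3 - <<'E'
from h import *
p=np.array([169.5,496.9,221.9])
s=pickle.load(open("scene0.pkl","rb"));t=pickle.load(open("top0.pkl","rb"))
R=np.array([[np.cos(2.813),np.sin(2.813),0],[np.sin(2.813),-np.cos(2.813),0],[0,0,-1]]).T
for b,a in (((183,398),(533,318)),((365,495),(258,222))):
    ub=crop(a,0,290,7);ua=crop(b,400,90,7)
    r=least_squares(lambda x:np.r_[proj(s,x)[0]-ua,proj(t,x)[0]-ub],p)
    print(r.x.round(1),(R.T@(r.x-p)).round(1),r.fun.round(2))
E
```

```text
[158.  443.7 223.3] [ -6.2 -54.   -1.4] [-1.15  0.37 -0.75  0.3 ]
[192.1 540.  228.3] [-7.5 48.1 -6.4] [-0.07  0.03 -0.05  0.02]
```

```bash
python3 - <<'E'
from plant import bot
import numpy as np
a=[]
for i in range(5):
    bot.capture("top");o=bot.get_obs();a.append(np.r_[o["tool_pos"],o["tcp_rot"][2]])
a=np.array(a);print(a.round(2));print(a.mean(0).round(2))
E
```

```text
[[ 525.75 -200.28  151.51    1.21]
 [ 525.83 -200.43  151.54    1.21]
 [ 525.87 -200.53  151.46    1.21]
 [ 525.88 -200.69  151.36    1.21]
 [ 525.86 -200.83  151.25    1.21]]
[ 525.84 -200.55  151.42    1.21]
```

{"name": "play_rows", "arguments": {"moves": [0,-1,0.3,15,0,0,-2,0.6,30,0,0,-2,0.6,50,0,0,-2,0.6,68,0,0,-2,0.6,80,0,0,-2,0.6,90,0,0,-2,0.6,90,0,0,-2,0.6,90,0]}}

```text
time: 3.27
tool_pos: [525.7, -203.3, 60.9]
tcp_rot: [-3.141, -0.0, 1.211]
contact_force: [-0.5, -0.3, 0.6]
grip_width: 91.5
```

```bash
python3 d.py 525.3 -203.7 33 1.208;python3 - <<'E'
from h import *
from plant import bot
o=bot.get_obs()
yw=o["tcp_rot"][2];ty=np.array([np.sin(yw),-np.cos(yw),0])
P=[o["tool_pos"]+ty*g*46+[0,0,-22] for g in (1,-1,0)]
c=bot.capture("scene");x0,y0,w,h,s=170,110,90,75,8
im=cv2.resize(c["color"][y0:y0+h,x0:x0+w,::-1],None,fx=s,fy=s,interpolation=cv2.INTER_CUBIC)
for u in proj(c,P): cv2.circle(im,tuple(int(v) for v in (u-[x0,y0]+.5)*s),3,(0,255,0),-1)
cv2.imwrite("pics/l1.png",im)
E
```

```text
t 3.27 pos [ 525.7 -203.3   60.9] rot [-3.141 -0.     1.211] F [-0.5 -0.3  0.6] M [-0.07  0.13 -0.  ] w 91.5
shift [-0.6 -0.2 27.9] turn 0.16 q [-0.5   0.58  1.62  0.    0.94 -0.14]
```

View pics/l1.png

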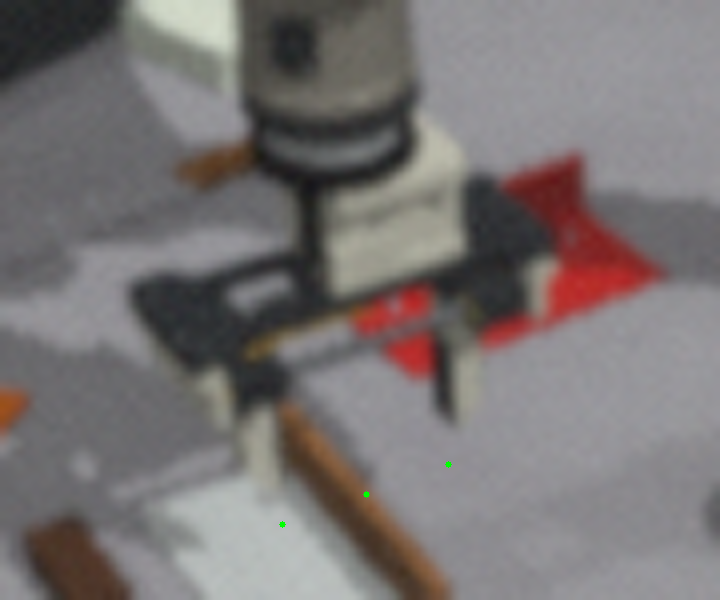

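{"name": "play_rows", "arguments": {"moves": [0,0,0,8,0,0,0,0,16,0,0,0,0,22,0,0,0,0,26,0,0,0,0,26,0,0,0,0,26,0]}}

```text
time: 3.82
tool_pos: [525.5, -203.2, 34.6]
tcp_rot: [-3.141, -0.0, 1.211]
contact_force: [-0.2, 0.5, 0.6]
grip_width: 91.6
```

```bash
python3 d.py 525.3 -203.7 33 1.208;python3 - <<'E'
from h import *
from plant import bot
for n,(x0,y0,w,h,s) in (("scene",(170,120,90,75,8)),("top",(280,130,100,80,7))):
    c=bot.capture(n)
    im=cv2.resize(c["color"][y0:y0+h,x0:x0+w,::-1],None,fx=s,fy=s,interpolation=cv2.INTER_CUBIC)
    cv2.imwrite(f"pics/l2{n}.png",im)
E
```

```text
t 3.82 pos [ 525.5 -203.2   34.6] rot [-3.141 -0.     1.211] F [-0.2  0.5  0.6] M [-0.12  0.07 -0.04] w 91.6
shift [-0.5 -0.1  1.6] turn 0.15 q [-0.51  0.62  1.64  0.    0.88 -0.14]
```

View pics/l2scene.png

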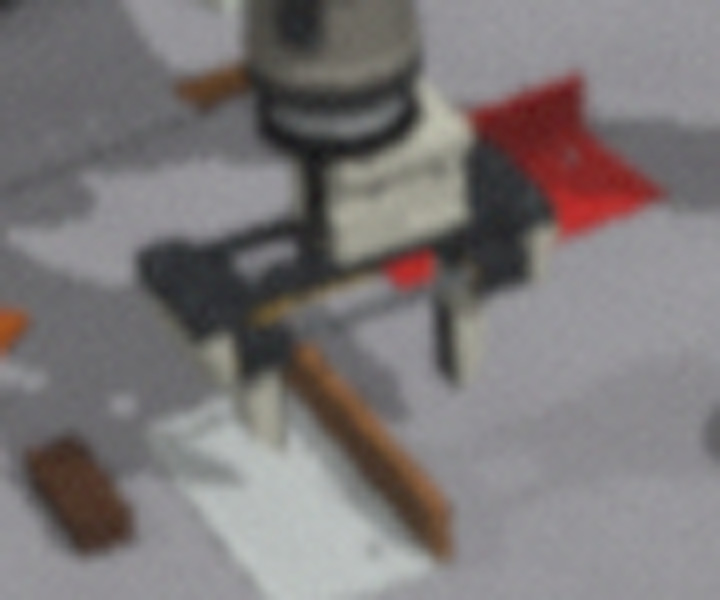

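View pics/l2top.png

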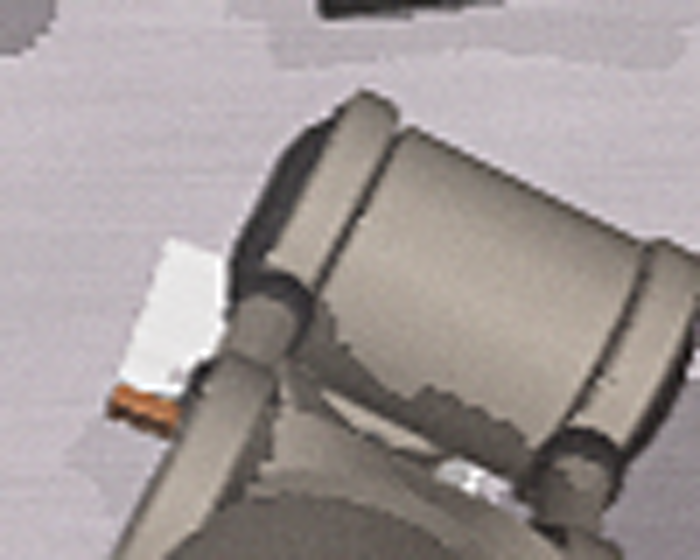

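{"name": "play_rows", "arguments": {"moves": [0,0,0,2,0,0,0,0,4,0,0,0,0,6,0,0,0,0,7,0,0,0,0,8,0,0,0,0,8,0]}}

```text
time: 4.42
tool_pos: [525.6, -203.3, 26.7]
tcp_rot: [-3.141, -0.0, 1.211]
contact_force: [0.1, 0.7, 0.1]
grip_width: 91.9
```

{"name": "play_rows", "arguments": {"moves": [0,0,0,1,0,0,0,0,2,0,0,0,0,2,0]}}

```text
time: 4.67
tool_pos: [525.6, -203.3, 24.7]
tcp_rot: [-3.141, -0.0, 1.211]
contact_force: [0.4, 0.0, -0.2]
grip_width: 92.1
```

{"name": "play_rows", "arguments": {"moves": [0,0,0,1,0,0,0,0,2,0,0,0,0,3,0,0,0,0,3,0]}}

```text
time: 5.0
tool_pos: [525.5, -203.2, 21.6]
tcp_rot: [-3.141, -0.0, 1.211]
contact_force: [0.1, 0.7, -0.2]
grip_width: 91.9
```

{"name": "play_rows", "arguments": {"moves": [0,0,0,1,0,0,0,0,2,0,0,0,0,3,0,0,0,0,4,0,0,0,0,5,0,0,0,0,5,0]}}

```text
time: 5.5
tool_pos: [525.6, -203.3, 16.6]
tcp_rot: [-3.141, -0.0, 1.211]
contact_force: [-0.1, 0.1, 0.2]
grip_width: 91.7
```

```bash
python3 d.py 525.3 -203.7 11 1.208;python3 - <<'E'
from h import *
from plant import bot
o=bot.get_obs()
yw=o["tcp_rot"][2];ty=np.array([np.sin(yw),-np.cos(yw),0])
P=[o["tool_pos"]+ty*g+[0,0,z] for g in (46,-46,0) for z in (-22,0)]
for n,(x0,y0,w,h,s) in (("scene",(170,120,90,75,8)),):
    c=bot.capture(n)
    im=cv2.resize(c["color"][y0:y0+h,x0:x0+w,::-1],None,fx=s,fy=s,interpolation=cv2.INTER_CUBIC)
    for u in proj(c,P): cv2.circle(im,tuple(int(v) for v in (u-[x0,y0]+.5)*s),3,(0,255,0),-1)
    cv2.imwrite(f"pics/l3{n}.png",im)
E
```

```text
t 5.5 pos [ 525.6 -203.3   16.6] rot [-3.141 -0.     1.211] F [-0.1  0.1  0.2] M [-0.06  0.07  0.02] w 91.7
shift [-0.5 -0.1  5.6] turn 0.14 q [-0.51  0.65  1.65  0.    0.84 -0.14]
```

View pics/l3scene.png

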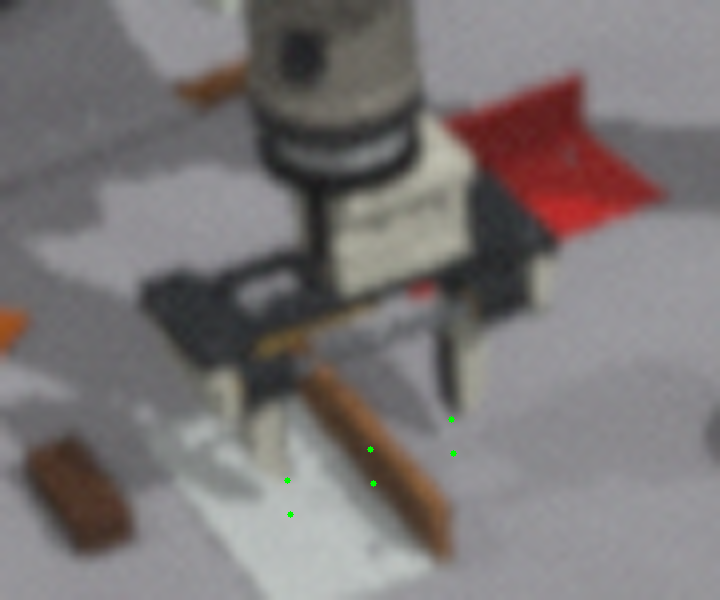

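{"name": "play_rows", "arguments": {"moves": [0,0,0,1,0,0,0,0,2,0,0,0,0,3,0,0,0,0,4,0,0,0,0,5,0,0,0,0,6,0,0,0,0,6,0]}}

```text
time: 6.13
tool_pos: [525.6, -203.3, 10.7]
tcp_rot: [-3.141, -0.0, 1.211]
contact_force: [-0.1, 1.0, 0.5]
grip_width: 92.2
```

{"name": "play_rows", "arguments": {"moves": [60,0,0,0,0,120,0,0,0,0,180,0,0,0,0,235,0,0,0,0,255,0,0,0,0,255,0,0,0,0,255,0,0,0,0,255,0,0,0,0]}}

```text
time: 6.8
tool_pos: [525.7, -203.3, 10.9]
tcp_rot: [-3.142, -0.0, 1.211]
contact_force: [-0.2, 0.6, 0.4]
grip_width: 43.5
```

```bash
python3 d.py 525.3 -203.7 11 1.208;python3 - <<'E'
from h import *
from plant import bot
for n,(x0,y0,w,h,s) in (("scene",(170,120,90,75,8)),):
    c=bot.capture(n)
    im=cv2.resize(c["color"][y0:y0+h,x0:x0+w,::-1],None,fx=s,fy=s,interpolation=cv2.INTER_CUBIC)
    cv2.imwrite(f"pics/l4{n}.png",im)
E
```

```text
t 6.8 pos [ 525.7 -203.3   10.9] rot [-3.142 -0.     1.211] F [-0.2  0.6  0.4] M [-0.15  0.15 -0.  ] w 43.5
shift [-0.5 -0.2 -0.1] turn 0.15 q [-0.51  0.66  1.65  0.    0.83 -0.14]
```

View pics/l4scene.png

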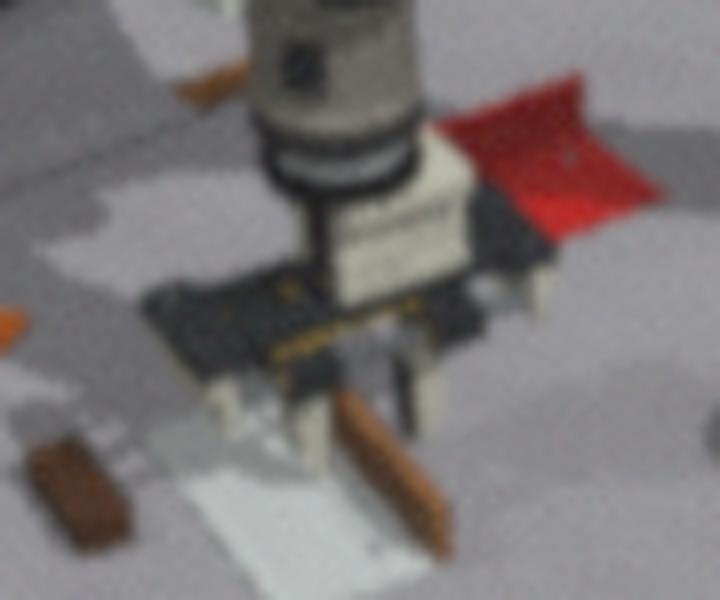

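{"name": "play_rows", "arguments": {"moves": [255,0,0,0,0,255,0,0,0,0,255,0,0,0,0,255,0,0,0,0,255,0,0,0,0,255,0,0,0,0,255,0,0,0,0,255,0,0,0,0]}}

```text
time: 7.52
tool_pos: [525.8, -203.4, 10.9]
tcp_rot: [3.141, -0.0, 1.211]
contact_force: [0.6, -0.3, -1.2]
grip_width: 10.0
```

{"name": "play_rows", "arguments": {"moves": [255,0,0,-6,0,255,0,0,-16,0,255,0,0,-30,0,255,0,0,-48,0,255,0,0,-66,0,255,0,0,-80,0,255,0,0,-88,0,255,0,0,-90,0]}}

```text
time: 8.18
tool_pos: [526.4, -203.7, 103.0]
tcp_rot: [3.138, 0.0, 1.211]
contact_force: [1.0, 0.2, -2.2]
grip_width: 9.8
```

```bash
python3 d.py 455 210.6 101 1.853;python3 - <<'E'
from h import *
from plant import bot
for n,(x0,y0,w,h,s) in (("scene",(150,80,130,110,6)),):
    c=bot.capture(n)
    im=cv2.resize(c["color"][y0:y0+h,x0:x0+w,::-1],None,fx=s,fy=s,interpolation=cv2.INTER_CUBIC)
    cv2.imwrite(f"pics/l5{n}.png",im)
E
```

```text
t 8.18 pos [ 526.4 -203.7  103. ] rot [3.138 0.    1.211] F [ 1.   0.2 -2.2] M [-0.12  0.14  0.03] w 9.8
shift [ 362.5 -212.8    1.2] turn -36.81 q [-0.51  0.53  1.58  0.    1.03 -0.14]
```

View pics/l5scene.png

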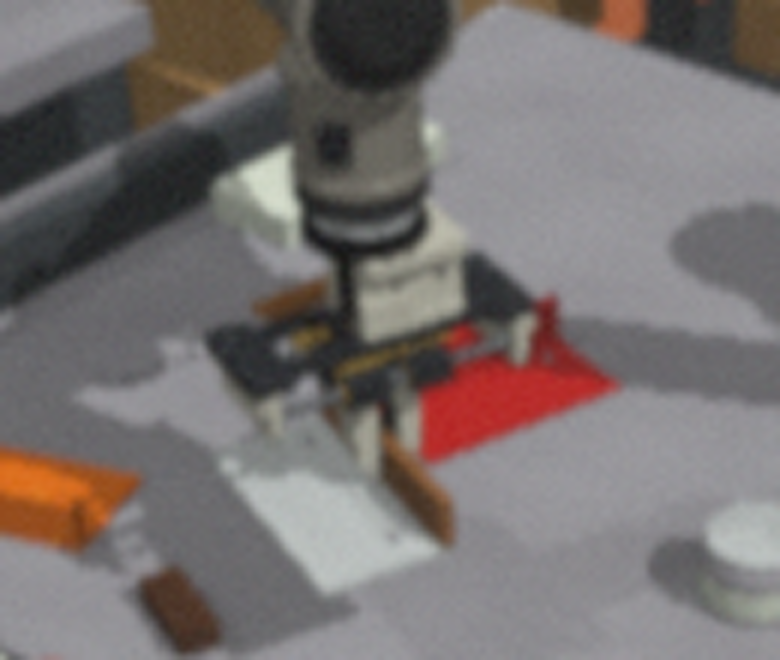

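{"name": "play_rows", "arguments": {"moves": [255,10,-6,0,-1,255,30,-18,0,-3,255,56,-33,0,-5.7,255,84,-49,0,-8.5,255,112,-66,0,-11.4,255,140,-82,0,-14.2,255,168,-99,0,-17,255,196,-115,0,-19.9]}}

```text
time: 8.9
tool_pos: [485.2, 22.8, 99.8]
tcp_rot: [-3.139, -0.001, 1.561]
contact_force: [-0.7, -0.3, -1.2]
grip_width: 9.6
```

```bash
python3 d.py 455 210.6 101 1.853
```

```text
t 8.9 pos [485.2  22.8  99.8] rot [-3.139e+00 -1.000e-03  1.561e+00] F [-0.7 -0.3 -1.2] M [-0.04  0.07  0.02] w 9.6
shift [187.5 -32.   -1. ] turn -16.72 q [-0.11  0.41  1.8   0.    0.93 -0.1 ]
```

{"name": "play_rows", "arguments": {"moves": [255,28,-5,0,-2.5,255,56,-9,0,-5,255,84,-14,0,-7.5,255,112,-19,0,-10,255,140,-24,-1,-12.5,255,168,-29,-1,-15,255,182,-31,-1,-16.2,255,187,-32,-1,-16.7]}}

```text
time: 9.57
tool_pos: [455.6, 210.4, 100.9]
tcp_rot: [-3.139, -0.001, 1.854]
contact_force: [-0.6, 0.3, -1.9]
grip_width: 9.8
```

```bash
python3 d.py 455 210.6 60 1.853;python3 - <<'E'
from ov import *
from plant import bot
B=[519.6,221,.282]
for n,(x0,y0,w,h,s) in (("scene",(250,150,120,110,6)),("top",(130,140,120,115,5))):
    c=bot.capture(n)
    cv2.imwrite(f"pics/m1{n}.png",cv2.resize(c["color"][y0:y0+h,x0:x0+w,::-1],None,fx=s,fy=s,interpolation=cv2.INTER_CUBIC))
E
```

```text
t 9.57 pos [455.6 210.4 100.9] rot [-3.139e+00 -1.000e-03  1.854e+00] F [-0.6  0.3 -1.9] M [-0.03  0.16  0.04] w 9.8
shift [ 0.3 -0.4 40.9] turn 0.06 q [ 0.28  0.44  1.75  0.    0.96 -0.  ]
```

View pics/m1scene.png

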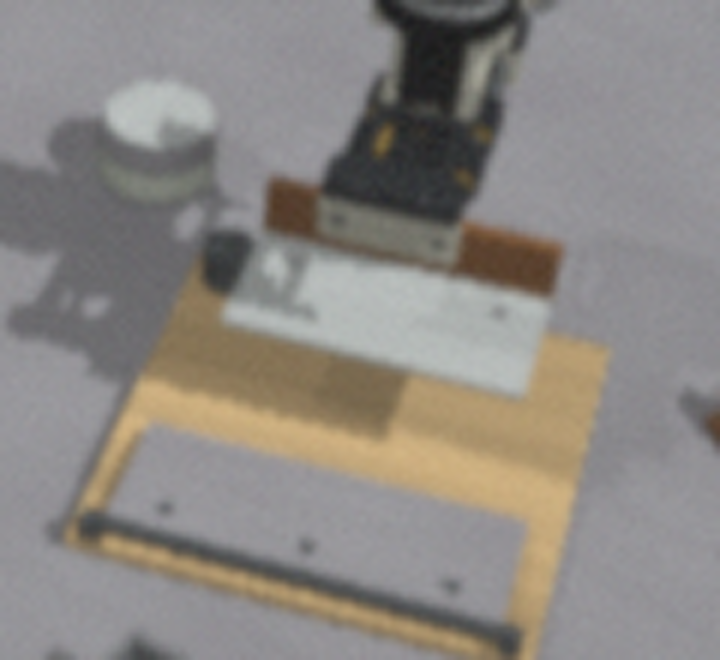

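View pics/m1top.png

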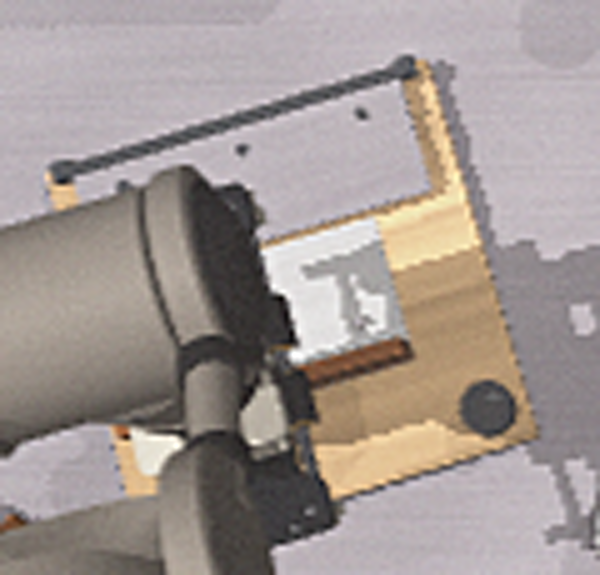

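{"name": "play_rows", "arguments": {"moves": [255,0,0,8,0,255,0,0,22,0,255,0,0,36,0,255,0,0,48,0,255,0,0,58,0,255,0,0,65,0,255,0,0,69,0,255,0,0,69,0]}}

```text
time: 10.33
tool_pos: [457.2, 207.5, 32.1]
tcp_rot: [-3.14, -0.0, 1.849]
contact_force: [-0.3, 0.2, -1.7]
grip_width: 9.5
```

```bash
python3 d.py 455 210.6 23 1.853;python3 - <<'E'
from ov import *
from plant import bot
B=[519.6,221,.282]; S=[455.5,210.5,.2835]
dz=lambda L,h:[(a,b,c+h) for a,b,c in L]
for n,(x0,y0,w,h,s) in (("scene",(250,160,115,100,6)),("top",(130,140,120,115,5))):
    c=bot.capture(n)
    overlay(c["color"][:,:,::-1],c,[(S,dz(SH,20),(0,0,255)),(S,dz(BA,20),(255,0,0)),(B,LF,(0,255,0))],x0,y0,w,h,s,f"pics/m2{n}.png")
E
```

```text
t 10.33 pos [457.2 207.5  32.1] rot [-3.14  -0.     1.849] F [-0.3  0.2 -1.7] M [-0.06  0.08 -0.03] w 9.5
shift [ 3.6 -1.3  9.1] turn -0.25 q [ 0.27  0.54  1.81  0.    0.79 -0.  ]
```

View pics/m2scene.png

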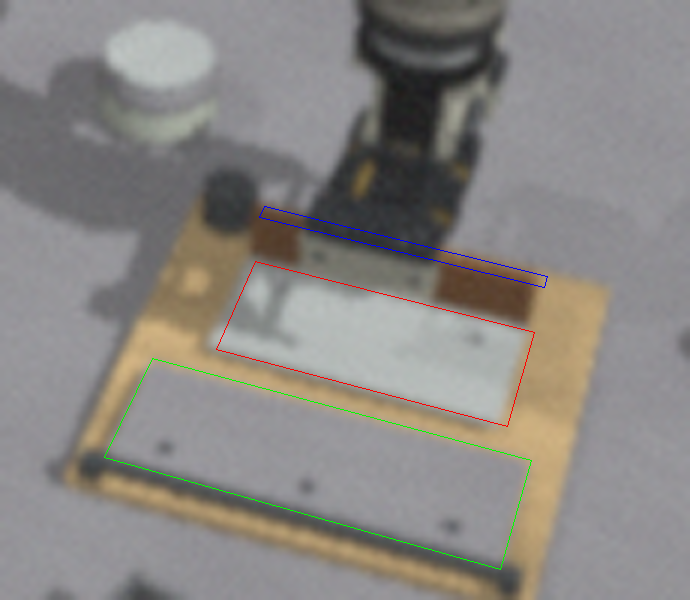

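View pics/m2top.png

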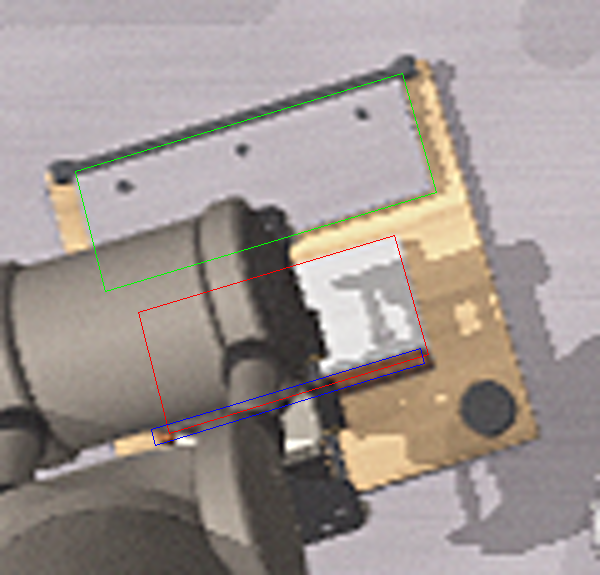

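{"name": "play_rows", "arguments": {"moves": [255,1,-0.5,3,-0.1,255,2,-1,5,-0.2,255,2,-1,6,-0.2,255,2,-1,7,-0.2,255,2,-1,8,-0.2,255,2,-1,8,-0.2]}}

```text
time: 10.93
tool_pos: [456.0, 209.7, 24.8]
tcp_rot: [-3.142, -0.0, 1.853]
contact_force: [0.4, -0.2, -1.9]
grip_width: 9.7
```

{"name": "play_rows", "arguments": {"moves": [255,0,0,1,0,255,0,0,1,0,255,0,0,2,0,255,0,0,2,0]}}

```text
time: 11.27
tool_pos: [456.2, 209.7, 22.9]
tcp_rot: [3.141, -0.0, 1.853]
contact_force: [0.4, 0.1, -2.3]
grip_width: 9.5
```

{"name": "play_rows", "arguments": {"moves": [255,0,0,0.5,0,255,0,0,1,0,255,0,0,1,0,255,0,0,1,0]}}

```text
time: 11.6
tool_pos: [456.2, 209.7, 22.9]
tcp_rot: [3.141, -0.0, 1.853]
contact_force: [-3.6, -1.1, 9.2]
grip_width: 9.4
```

{"name": "play_rows", "arguments": {"moves": [255,0,1,-0.6,0,255,0,4,-0.6,0,255,0,7,-0.6,0,255,0,10,-0.6,0,255,0,13,-0.6,0,255,0,13,-0.6,0]}}

```text
time: 12.1
tool_pos: [468.9, 213.4, 22.9]
tcp_rot: [3.141, -0.0, 1.853]
contact_force: [-0.8, 0.6, 4.5]
grip_width: 9.7
```

```bash
python3 d.py 514.8 219.6 23 1.853;python3 - <<'E'
from ov import *
from plant import bot
for n,(x0,y0,w,h,s) in (("scene",(270,195,90,75,8)),("top",(150,150,90,70,8))):
    c=bot.capture(n)
    cv2.imwrite(f"pics/m3{n}.png",cv2.resize(c["color"][y0:y0+h,x0:x0+w,::-1],None,fx=s,fy=s,interpolation=cv2.INTER_CUBIC))
E
```

```text
t 12.1 pos [468.9 213.4  22.9] rot [ 3.141 -0.     1.853] F [-0.8  0.6  4.5] M [-0.14  0.31 -0.02] w 9.7
shift [-6.8 45.8 -0.1] turn -0.01 q [ 0.28  0.57  1.79  0.    0.78 -0.  ]
```

View pics/m3scene.png

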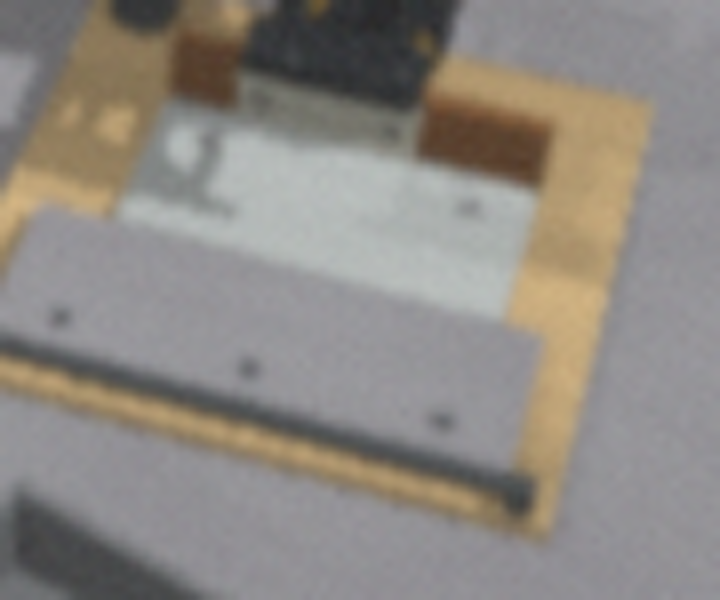

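View pics/m3top.png

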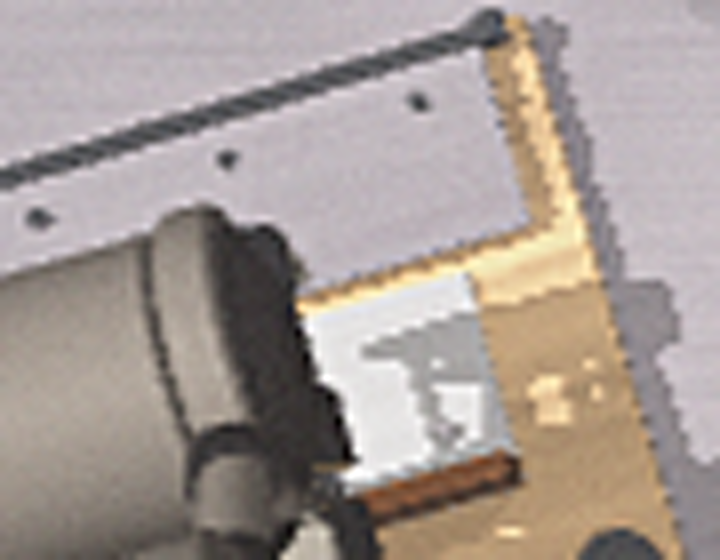

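{"name": "play_rows", "arguments": {"moves": [255,0,3,0,0,255,0,6,0,0,255,0,9,0,0,255,0,12,0,0,255,0,15,0,0,255,0,15,0,0]}}

```text
time: 12.7
tool_pos: [483.1, 217.5, 22.9]
tcp_rot: [-3.142, -0.0, 1.853]
contact_force: [-2.3, -0.9, 6.1]
grip_width: 9.9
```

Going in smoothly at low force.

{"name": "play_rows", "arguments": {"moves": [255,0,3,0,0,255,0,6,0,0,255,0,9,0,0,255,0,12,0,0,255,0,15,0,0,255,0,18,0,0,255,0,18,0,0,255,0,18,0,0]}}

```text
time: 13.37
tool_pos: [500.5, 222.6, 22.9]
tcp_rot: [3.141, -0.0, 1.853]
contact_force: [-1.7, -1.5, 5.8]
grip_width: 9.7
```

```bash
python3 d.py 514.8 219.6 23 1.853;python3 - <<'E'
from ov import *
from plant import bot
for n,(x0,y0,w,h,s) in (("scene",(270,195,90,75,8)),("top",(150,150,90,70,8))):
    c=bot.capture(n)
    cv2.imwrite(f"pics/m4{n}.png",cv2.resize(c["color"][y0:y0+h,x0:x0+w,::-1],None,fx=s,fy=s,interpolation=cv2.INTER_CUBIC))
E
```

```text
t 13.37 pos [500.5 222.6  22.9] rot [ 3.141 -0.     1.853] F [-1.7 -1.5  5.8] M [-0.17  0.43  0.04] w 9.7
shift [-6.9 12.9 -0.1] turn -0.01 q [ 0.28  0.62  1.69  0.    0.83 -0.  ]
```

View pics/m4scene.png

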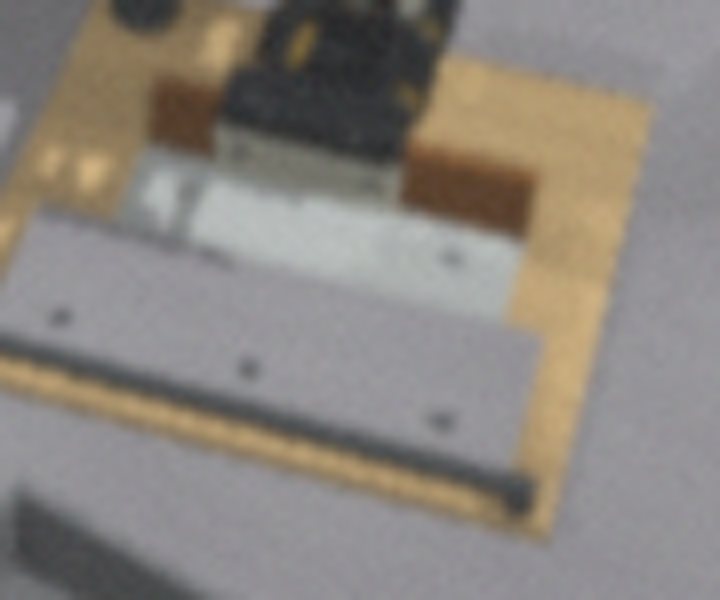

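View pics/m4top.png

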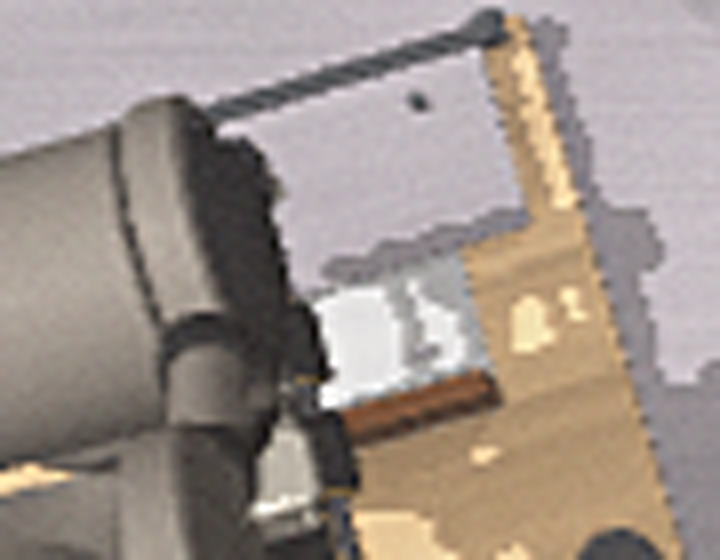

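{"name": "play_rows", "arguments": {"moves": [255,0,2,0,0,255,0,4,0,0,255,0,6,0,0,255,0,8,0,0,255,0,9,0,0,255,0,9,0,0]}}

```text
time: 13.97
tool_pos: [508.6, 225.0, 22.9]
tcp_rot: [-3.141, -0.0, 1.853]
contact_force: [-4.8, -0.8, 8.0]
grip_width: 9.7
```

{"name": "play_rows", "arguments": {"moves": [255,0,1,0,0,255,0,2,0,0,255,0,2,0,0]}}

```text
time: 14.22
tool_pos: [510.5, 225.5, 22.9]
tcp_rot: [-3.141, -0.0, 1.853]
contact_force: [-4.0, -1.2, 6.3]
grip_width: 10.0
```

{"name": "play_rows", "arguments": {"moves": [255,0,1,0,0,255,0,1,0,0,255,0,2,0,0,255,0,2,0,0]}}

```text
time: 14.55
tool_pos: [512.3, 226.0, 22.9]
tcp_rot: [-3.141, -0.0, 1.853]
contact_force: [-3.6, -0.7, 6.9]
grip_width: 9.9
```

{"name": "play_rows", "arguments": {"moves": [255,0,1,0,0,255,0,1,0,0,255,0,1,0,0]}}

```text
time: 14.8
tool_pos: [513.3, 226.3, 22.9]
tcp_rot: [-3.141, -0.0, 1.853]
contact_force: [-4.3, -0.9, 7.4]
grip_width: 9.7
```

{"name": "play_rows", "arguments": {"moves": [255,0,1,0,0,255,0,1,0,0,255,0,1,0,0]}}

```text
time: 15.05
tool_pos: [514.2, 226.6, 22.9]
tcp_rot: [-3.141, -0.0, 1.853]
contact_force: [-3.9, -0.3, 6.7]
grip_width: 10.0
```

{"name": "play_rows", "arguments": {"moves": [255,0,1,0,0,255,0,1,0,0,255,0,1,0,0]}}

```text
time: 15.3
tool_pos: [514.5, 226.7, 22.9]
tcp_rot: [-3.139, -0.0, 1.853]
contact_force: [-6.9, -2.1, 8.5]
grip_width: 9.8
```

{"name": "play_rows", "arguments": {"moves": [255,0,1,0,0,255,0,1,0,0,255,0,1,0,0]}}

```text
time: 15.55
tool_pos: [514.7, 226.7, 22.9]
tcp_rot: [-3.138, 0.0, 1.853]
contact_force: [-10.7, -3.8, 11.7]
grip_width: 9.9
```

{"name": "play_rows", "arguments": {"moves": [255,0,0.5,0.3,0,255,0,1,0.6,0,255,0,1,0.6,0,255,0,1,0.6,0]}}

```text
time: 15.88
tool_pos: [514.6, 226.6, 22.9]
tcp_rot: [-3.136, 0.0, 1.853]
contact_force: [-14.3, -5.1, 19.6]
grip_width: 10.0
```

```bash
python3 d.py 514.8 219.6 23 1.853;python3 - <<'E'
from ov import *
from plant import bot
B=[519.6,221,.282]; S=[514.9-.2783*0,226.8,.282]
dz=lambda L,h:[(a,b,c+h) for a,b,c in L]
for n,(x0,y0,w,h,s) in (("scene",(270,195,90,75,8)),("top",(150,150,90,70,8))):
    c=bot.capture(n)
    overlay(c["color"][:,:,::-1],c,[(S,dz(BA,12),(255,0,0)),(B,LF,(0,255,0))],x0,y0,w,h,s,f"pics/m5{n}.png")
    cv2.imwrite(f"pics/full{n}.png",c["color"][:,:,::-1])
E
```

```text
t 15.88 pos [514.6 226.6  22.9] rot [-3.136  0.     1.853] F [-14.3  -5.1  19.6] M [-0.87  2.03  0.01] w 10.0
shift [-6.8 -1.8 -0.1] turn 0.03 q [ 0.28  0.64  1.64 -0.    0.86 -0.  ]
```

View pics/m5scene.png

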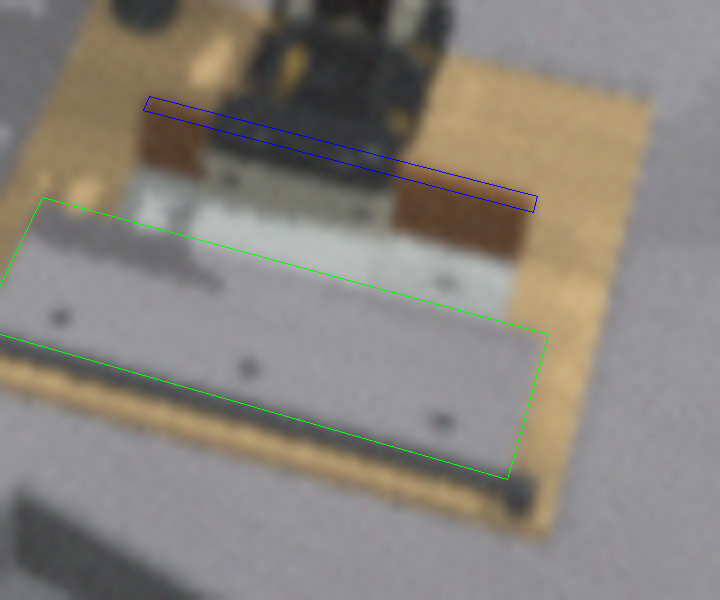

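View pics/m5top.png

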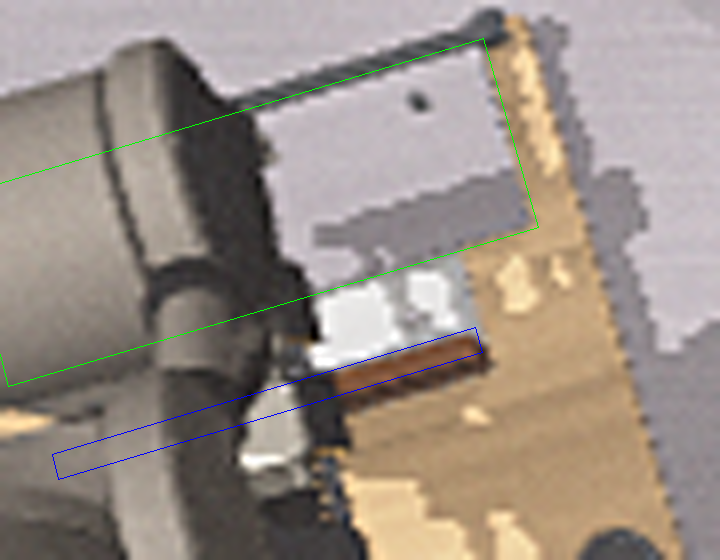

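View pics/fulltop.png

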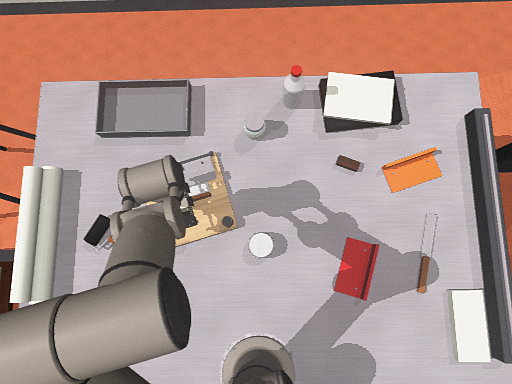

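```bash
python3 - <<'E'
from ov import *
i=cv2.imread("pics/fulltop.png");t=pickle.load(open("top0.pkl","rb"))
x0,y0,w,h,s=184,170,34,34,17
im=cv2.resize(i[y0:y0+h,x0:x0+w],None,fx=s,fy=s,interpolation=cv2.INTER_CUBIC)
cv2.imwrite("pics/z1.png",im)
B=[519.6,221,.282]
L=[(0,-78.2,52),(-10,-78.2,52),(40,-78.2,16),(40,-110,23),(20,-71,21),(0,-20,52)]
print(((proj(t,place(B,L))-[x0,y0]+.5)*s).round().tolist())
i=cv2.imread("pics/fullscene.png");t=pickle.load(open("scene0.pkl","rb"))
x0,y0,w,h,s=315,205,35,35,17
cv2.imwrite("pics/z2.png",cv2.resize(i[y0:y0+h,x0:x0+w],None,fx=s,fy=s,interpolation=cv2.INTER_CUBIC))
L=[(0,91.8,16),(0,91.8,52),(40,91.8,23),(40,110,23),(20,66.8,21)]
print(((proj(t,place(B,L))-[x0,y0]+.5)*s).round().tolist())
E
```

```text
[[435.0, 367.0], [450.0, 419.0], [410.0, 200.0], [566.0, 144.0], [397.0, 306.0], [128.0, 460.0]]
[[342.0, 400.0], [370.0, 274.0], [307.0, 515.0], [400.0, 540.0], [201.0, 418.0]]
```

View pics/z1.png

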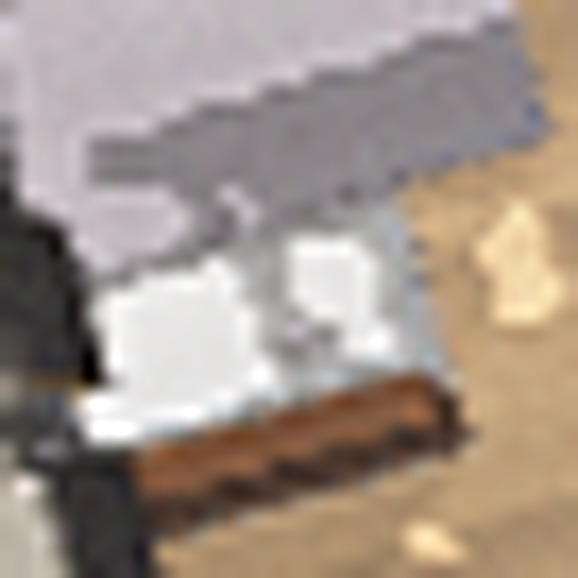

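View pics/z2.png

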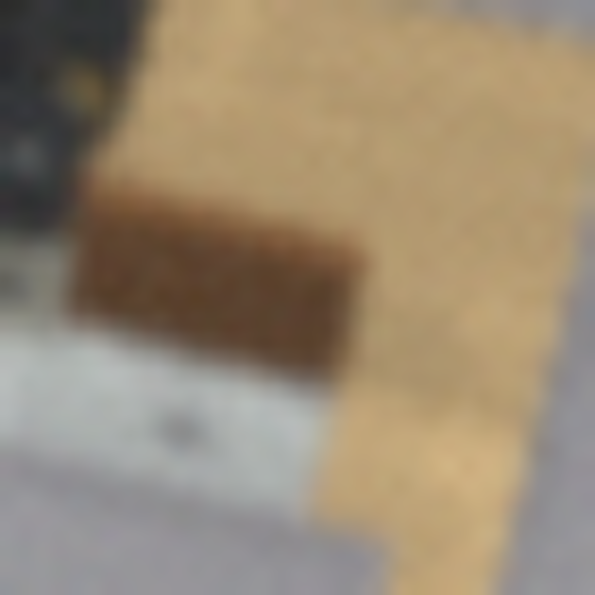

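{"name": "play_rows", "arguments": {"moves": [255,0,0,0,0,255,0,0,0,0,255,0,0,0,0,255,0,0,0,0,255,0,0,0,0,255,0,0,0,0]}}

```text
time: 16.48
tool_pos: [514.6, 226.6, 22.9]
tcp_rot: [-3.136, 0.0, 1.853]
contact_force: [-14.4, -5.5, 20.2]
grip_width: 9.7
```

```bash
python3 d.py 514.8 219.6 23 1.853
```

```text
t 16.48 pos [514.6 226.6  22.9] rot [-3.136  0.     1.853] F [-14.4  -5.5  20.2] M [-0.81  2.04  0.05] w 9.7
shift [-6.8 -1.8 -0.1] turn 0.02 q [ 0.28  0.64  1.64 -0.    0.86 -0.  ]
```

```bash
python3 -c "
from plant import bot
print(bot.close_job())"
```

```text
the job is handed in; nothing more can be done
None
```

I gripped the aluminium strip by its batten, carried it over the bench things, set it flat on the board, slid its thin edge under the leaf up to the stop and handed in. The arm was still gripping and pressing at that point, at about 16.5 s of the 38 s allowed. The hand-in gave no verdict.

**Last checks**
- **Against the stop:** the strip stopped moving and the force rose to about 15 N towards the stop and 20 N down. It held steady, with almost no twisting moment (0.05 N m or less) and the tool tilted about 0.005 rad.
- **Grip:** the jaw opening is 9.7–10 mm, which matches the 10 mm batten.
- **Pictures:** the leaf looks down. The distance from pin to leaf edge fits the home position within about 1 mm at the +y end and roughly 2–3 mm at the −y end. That is inside the 7 mm limit but rougher than I would like.
- **Bystanders:** none looked shifted in the last top view. The arm partly covers the brayer there, so I could not check it fully.

**What disagreed**
- **Fingertips:** in the pictures, the fingertips were about 22–24 mm higher than the stated TCP and finger length imply, so I lowered for the grasp in small steps, watching the force. For the board I added its 12 mm to the grasp height, and contact came there as expected (TCP z = 22.9 mm).
- **Stop position:** the strip met the stop about 2 mm beyond where my image fit put it. I put this down to calibration error.

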